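Turn the parts tray round, slide it home in its bay and close the keeper

TASK

The blue parts tray lies the wrong way round: turn it end for end and slide it, plain end first, into the grey bay with the clear cover until it is fully home. Then swing the red keeper shut across the tray's yellow end plate. Keep the tray about level so that the brake pad stays in its compartment, and do not knock over the paint tin.

Things in the scene. Friction and masses are not known exactly. Their poses are not given: they have to be found in the camera images.
- tray: Loose open blue tray, 180 long x 105 wide x 40 mm high, about 0.45 kg; walls and floor 4 mm. Origin: centre of its underside, +x along its length to the plain blue nose end, z up. At the start the nose points roughly away from the bay.
- tray_nose (a point): Middle of the outer face of the tray's plain blue nose end: tray x = +90 mm, 20 mm above the underside.
- tray_tail (a point): Middle of the outer face of the yellow tail plate: tray x = -90 mm, 20 mm above the underside. The plate is 6 mm thick, 40 high and 146 wide; its ears stick out 20 mm past each side wall, so this end cannot enter the rails.
- tray_wall (a point): Top middle of the tray's cross wall: tray x = -12 mm, 40 mm above the underside, flush with the rim. The wall is 10 mm thick, crosses the whole width between the two compartments and can be pinched from above.
- bay: Grey sheet-metal tray bay fixed to the bench. Origin: middle of its mouth, on the bench top; +x is the way in, z up. Two side rails 52 mm high, 111 mm apart, run from x = 25 mm to the back; their lips flare to about 132 mm at the mouth (x = 0). No floor: the tray slides on the bench. A clear cover lies over the rails from x = 35 mm inward, underside at 52 mm, top at 56 mm.
- bay_stop (a point): Middle of the bay's back stop (two rubber bumpers): bay x = 165 mm, 20 mm above the bench. With the tray fully home its nose touches this, and the outer face of its tail plate is at bay x = -15 mm, outside the mouth.
- keeper (a joint): Red swinging bar on an upright pin beside the mouth. Value in rad: 0 = shut on its stop, bar pointing to the bay's -y, 4 mm clear behind the tail plate of a tray that is home; grows as it swings out, at 1.57 it points to the bay's -x, limit 2.2; starts swung out. Stays where it is left; under 2 N moves it. It cannot shut unless the tray is home.
- keeper_pin (a point): Top of the keeper's hinge pin, 50 mm above the bench: bay x = -25 mm, y = +98 mm. The bar reaches 85 mm from the pin, is 12 mm thick (pin at mid thickness) and occupies heights 12 to 34 mm.
- keeper_knob (a point): Middle of the black upright knob on the keeper bar, 74 mm from the pin, 45 mm above the bench; the knob is 14 mm in diameter and stands from 33 to 57 mm above the bench.
- brake_pad: Dark brake pad, 42 x 89 x 14 mm, lying loose across the tray's nose compartment. Origin: centre of its underside, z up, long side along y.
- paint_tin: Paint tin, 102 mm in diameter, 121 mm high, standing loose near the bay's closed end. Origin: centre of its underside, z up.
There are look-alikes about, which are no part of the job. There is more than one size of the paint_tin; the job needs the larger.

How it is judged:
By the outcome, as a careful person would: the job done as asked, in the order asked, and still so for the second after the job is handed in, with the robot touching nothing.
It also fails if it takes over 72 s, if anything falls off the work surface, if the arm or the gripper's body presses on something with over 40 N, if the wrist force passes 120 N, or if a joint passes its speed limit or range.

ROBOT

A 6-joint arm with a two-finger parallel gripper is mounted at the origin on a cart in front of the work surface, level with it; the furniture and walls round the work are solid. World frame = base frame: x ahead of the robot, y to its left, z up, the work surface at z = 0. Lengths are in m, angles in rad, forces in N, time in s.
With the tool pointing down it reaches from about 0.25 to 0.775 m from the base axis. Payload 4 kg.
Tool frame: the origin (TCP) lies at the very end of the fingers, on their centre line; the grasp point (between the pads) lies bot.grip_depth behind it (bot.grip_depth is the distance from the TCP to the grasp point, in m); z points along the fingers, y is the line along which they close (so a half turn about z gives the same grasp; the last joint's range is limited). The gripper opens to 94 mm and grips with 3 to 60 N. Pads are 16 mm wide; open, the fingers measure 119 mm over their backs; the gripper's body (75 mm by 177 mm) begins 78 mm behind the grasp point.
Start: joints at [-0.103, 0.087, 1.371, -0, 1.684, -0.103], TCP at [0.55, -0, 0.206] pointing down, gripper open.
Joint ranges: [-3.1, 3.1], [-0.76, 2.03], [0.27, 2.55], [-1.08, 4.22], [0.17, 2.65], [-2.57, 2.57]. Speed limits (rad/s): [2.79, 2.79, 3.14, 3.14, 3.14, 3.14].

INTERFACE

Orientations are given as a 3x3 rotation matrix whose columns are the frame's x, y, z axes.
In Python, from bench import bot gives the robot as it stands. The module is installed in compiled form; this text tells all that it offers.
- The arm moves only by the tool drive_tool, never from a script. Its argument "plan" is a list of rows, each a list of 3 entries, a list of its own where there are three numbers: the closure, from -1 (fully open) to 1 (shut), so that 0 is half open, then the shift along the tool's x, y, z in m, then the turn, a rotation vector about the tool's x, y, z in degrees. A call has 1 to 10 rows; each row is the pose to reach, as a shift and turn from the pose commanded when the call began, along the tool's axes at that moment; what a row does not reach only later rows make up. A row lasts 1/8 s, in which the tool goes at most 62.5 mm and 10.7 degrees, less where a joint would pass 70% of its speed; a pose out of reach is approached as far as the arm can. A call with a gripper value outside its range is refused whole. The fingers move at their own pace and stop on an object; the grip force is fixed at half the most. Time passes only in rows, so rows that repeat a pose let the fingers close. It gives the time, the measured TCP pose, the force, the opening and the grip force at its end, in the units of the state.
- bot.get_state(): the state, without advancing time (a new reading comes with each control period).
- bot.camera(name): name is "scene" or "side" or "wrist"; returns a dict with "frame" (420x560x3 uint8, blue, green, red), "depth" (420x560 float32, m along the optical axis (not along the pixel's ray), 0 where there is no reading), "K" (3x3 intrinsics, pixels), "R" (3x3) and "t" (3): a world point X has camera coordinates R X + t. Camera axes: x right, y down, z forward; pixel columns grow to the right and rows downward; lengths in m; the calibration is good to about 2 mm. A picture is of the moment at which its call begins.
- bot.finish_job(): hands the job in; it is judged then, once.
The state is a dict: "time": time; "joints": joint angles; "qvel": joint speeds; "effort": joint torques, N m; "eef_pos": TCP position; "orientation": TCP orientation; "ft_force": force on the tool from outside, world axes, zero at the start; "torque": the same for the moment, N m; "grip_width": finger opening in m; "finger_force": force on a finger pad.
Only numpy, scipy, OpenCV 4.12 (cv2) and the standard library are available. Lean on these libraries where they do the work, as an engineer would, in place of code of your own. Each camera call takes 0.05 s, during which the arm holds its last target. There are 200 camera calls.

## Working session

There is one attempt and no reset: what is moved stays moved. The work goes in short steps, Python scripts to look and compute and a tool call to move; the robot and the scene stay as the last step left them, time stands still between calls to the robot, and variables do not carry over. Pictures are saved under pics/ and viewed, at most 13 in all, crops included, and the job is handed in when it is done.

Besides the shell and the picture viewer there is one more tool, called after "Request:" as a command line: name --argument value ..., lists and objects as JSON in quotes. drive_tool: Moves the arm, as the interface text tells. Its arguments: {"type":"object","properties":{"plan":{"type":"array","items":{"type":"array"}}},"required":["plan"]}

```bash
mkdir -p pics; cat > h.py <<'E'
import numpy as np, cv2
from bench import bot
def snap(n,f):
    c=bot.camera(n); cv2.imwrite('pics/'+f,c['frame']); np.savez('pics/'+n+'.npz',**c); return c
def world(c,mask=None):
    d=c['depth']; v,u=np.mgrid[:d.shape[0],:d.shape[1]]
    P=np.stack([u,v,np.ones_like(u)],-1)@np.linalg.inv(c['K']).T*d[...,None]
    return (P-c['t'])@c['R']
def pix(c,X):
    p=c['K']@(c['R']@np.array(X)+c['t']); return p[:2]/p[2]
E
python3 - <<'E'
from h import *
a=snap('scene','scene0.png');b=snap('side','side0.png')
print(a['R'],a['t'],b['R'],b['t'],bot.grip_depth,bot.get_state())
E
```

```text
[[ 0.62797805 -0.77812587  0.01279458]
 [-0.46615876 -0.38927151 -0.79445812]
 [ 0.62316898  0.49293795 -0.60718415]] [-0.31121286  0.29536119  1.10124269] [[-0.55132264 -0.83425851  0.00748884]
 [-0.5667564   0.36792564 -0.73716885]
 [ 0.61223405 -0.41066222 -0.67566709]] [0.2658997  0.34411899 1.17053401] 0.0188 {'time': 0.1, 'joints': array([-1.03112345e-01,  8.78986266e-02,  1.37206942e+00, -2.75277880e-06,
        1.68362551e+00, -1.03136326e-01]), 'qvel': array([ 0.00027402, -0.0027375 , -0.00453569,  0.00074626,  0.00039306,
       -0.00118927]), 'effort': array([ 2.25695316e-03, -3.41256917e+01, -3.03301656e+01,  7.19034858e-02,
        3.05556308e-02, -9.49158243e-05]), 'eef_pos': array([5.49507921e-01, 3.85469679e-05, 2.04428754e-01]), 'orientation': array([[-2.34717916e-05,  9.99998019e-01, -1.99055239e-03],
       [ 9.99999979e-01,  2.38763807e-05,  2.03231169e-04],
       [ 2.03278293e-04, -1.99054758e-03, -9.99997998e-01]]), 'ft_force': array([ 0.24236134, -0.52321783,  0.08312934]), 'torque': array([-0.01173962,  0.01734594,  0.01150453]), 'finger_force': 0.0, 'grip_width': 0.09396949366420806}
```

View pics/scene0.png

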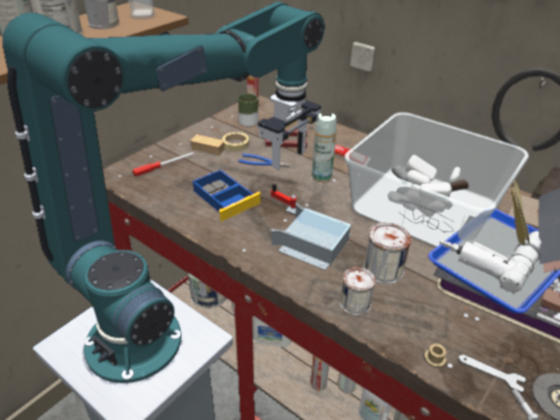

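View pics/side0.png

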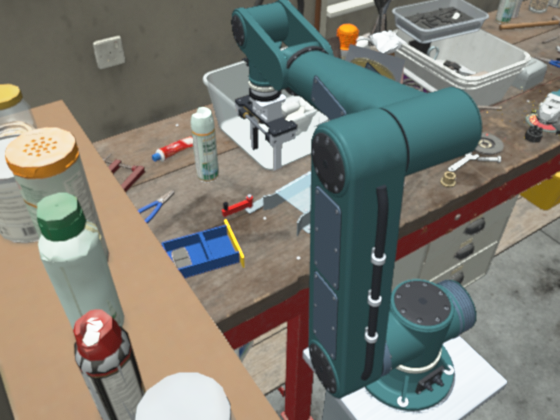

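The scene view shows the blue tray at (225,195) with its yellow plate at (240,206), and the red keeper at (284,198). The grey bay with its clear cover is at (312,237). There are two tins: the larger at (388,250) and the smaller at (357,290). The larger one stands near the bay's closed end, so it is the paint_tin. Next I measure by colour and depth.

```bash
cat > m.py <<'E'
from h import *
def load(n): return dict(np.load('pics/'+n+'.npz'))
def fit(Q,name):
    r=cv2.minAreaRect(Q[:,:2].astype(np.float32)*1000)
    print(name,len(Q),'c',np.round(r[0],1),'size',np.round(r[1],1),'ang',round(r[2],1),'z',np.round(np.percentile(Q[:,2],[2,50,98])*1000),'mean',np.round(Q.mean(0)*1000))
    print('   box',np.round(cv2.boxPoints(r)).tolist())
E
python3 - <<'E'
from m import *
for n,box in (('scene',(180,150,420,320)),('side',(150,180,330,290))):
    c=load(n);W=world(c);hsv=cv2.cvtColor(c['frame'],cv2.COLOR_BGR2HSV)
    roi=np.zeros(hsv.shape[:2],bool);roi[box[1]:box[3],box[0]:box[2]]=1
    ok=roi&(c['depth']>0)&(W[...,2]<.2)
    H,S,V=hsv[...,0],hsv[...,1],hsv[...,2]
    print(n)
    for nm,m in (('blue',(H>100)&(H<125)&(S>150)),('yellow',(H>18)&(H<32)&(S>150)&(V>120)),('red',((H<6)|(H>174))&(S>150)&(V>90))):
        m=(m&ok).astype(np.uint8);k,l,s,_=cv2.connectedComponentsWithStats(m)
        for i in range(1,k):
            if s[i,4]>60: print(s[i]);fit(W[l==i],nm)
            if s[i,4]>60 and nm=='blue': fit(W[(l==i)&(W[...,2]>.034)],'rim')
c=load('scene');W=world(c)
a=cv2.resize(c['frame'][150:320,180:420],None,fx=3.3,fy=3.3,interpolation=cv2.INTER_CUBIC);cv2.imwrite('pics/crop.png',a)
for p in [(313,211),(349,240),(275,233),(285,245),(318,262),(332,264),(388,240)]: print(p,np.round(W[p[1],p[0]]*1000))
E
```

```text
scene
[194 172  56  37 887]
blue 887 c [512.2 225.5] size [167.4 108.8] ang 78.8 z [ 0. 24. 40.] mean [515. 228.  23.]
   box [[443.0, 154.0], [549.0, 133.0], [582.0, 297.0], [475.0, 318.0]]
rim 173 c [511.5 223.8] size [164.1 106.6] ang 78.6 z [34. 37. 42.] mean [500. 218.  37.]
   box [[443.0, 154.0], [548.0, 133.0], [580.0, 294.0], [475.0, 315.0]]
[219 192  41  29 459]
yellow 459 c [514.5 142.8] size [ 52.5 185.7] ang 84.7 z [ 0. 22. 40.] mean [495. 131.  22.]
   box [[420.0, 125.0], [604.0, 108.0], [609.0, 160.0], [424.0, 178.0]]
[271 190  25  17 182]
red 182 c [621.7  63.2] size [108.5  57.5] ang 87.1 z [-1. 28. 43.] mean [602.  54.  27.]
   box [[590.0, 10.0], [648.0, 8.0], [653.0, 116.0], [596.0, 119.0]]
side
[ 162  226   76   51 1968]
blue 1968 c [514.1 219.7] size [170.1 112. ] ang 78.6 z [ 1. 17. 43.] mean [518. 204.  19.]
   box [[442.0, 147.0], [552.0, 125.0], [586.0, 292.0], [476.0, 314.0]]
rim 419 c [514.1 221.5] size [166.4 110.6] ang 78.8 z [34. 39. 44.] mean [509. 212.  39.]
   box [[444.0, 151.0], [552.0, 129.0], [585.0, 292.0], [476.0, 314.0]]
[224 219  20  48 198]
yellow 198 c [516.5 121.1] size [ 19.1 191.1] ang 78.5 z [-2. 36. 44.] mean [496. 131.  30.]
   box [[421.0, 131.0], [608.0, 93.0], [612.0, 111.0], [425.0, 150.0]]
[222 197  31  19 230]
red 230 c [623.4  58.1] size [91.8 56.7] ang 87.6 z [ 1. 31. 45.] mean [604.  58.  29.]
   box [[593.0, 13.0], [650.0, 11.0], [654.0, 103.0], [597.0, 105.0]]
(313, 211) [581. -69.  51.]
(349, 240) [ 596. -184.   -3.]
(275, 233) [448. -38.  40.]
(285, 245) [453. -70.  12.]
(318, 262) [ 466. -170.    0.]
(332, 264) [ 488. -200.   -4.]
(388, 240) [ 536. -319.  114.]
```

View pics/crop.png

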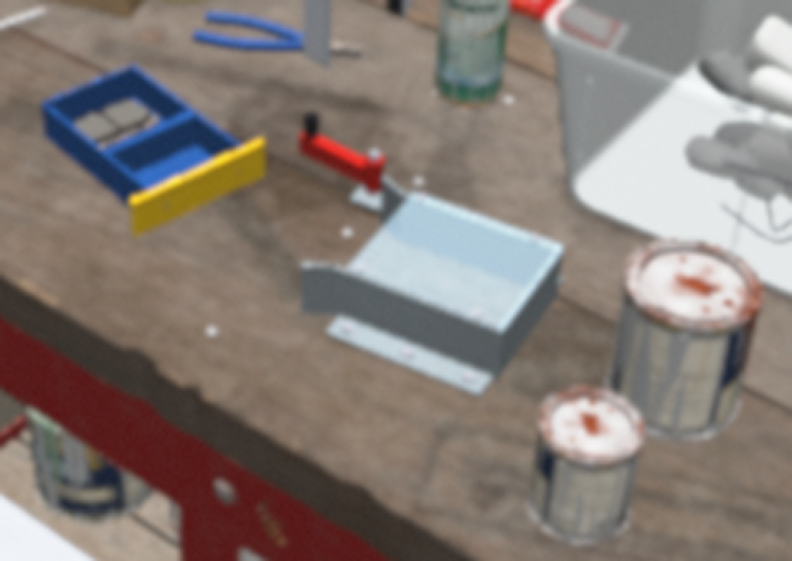

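The crop confirms it: the tray has the pad in its far (nose) compartment. The keeper bar has its black knob at crop (310,125) and its pin at (378,170). The bay mouth faces the tray, the larger tin is at (690,330), and the smaller one is the decoy. Next comes the wrist view, and corner rays for the bay.

```bash
python3 - <<'E'
from m import *
w=snap('wrist','w0.png'); print(w['R'],w['t'], -w['R'].T@w['t'])
c=load('scene')
def ray(c,p,z):
    d=c['R'].T@np.linalg.inv(c['K'])@np.array([*p,1.]);o=-c['R'].T@c['t'];return np.round((o+d*(z-o[2])/d[2])*1000)
for nm,p,z in [('cov',(411,194),.056),('cov',(565,243),.056),('cov',(500,328),.056),('cov',(350,262),.056),('lipL',(302,264),.052),('lipR',(385,178),.052),('knob',(311,120),.057),('tin',(694,290),.121)]:
    print(nm,ray(c,(180+p[0]/3.3,150+p[1]/3.3),z))
E
```

```text
[[ 9.99996249e-01 -8.40582158e-05 -2.73759267e-03]
 [ 7.08248461e-04 -9.57595765e-01  2.88114300e-01]
 [-2.64572552e-03 -2.88115158e-01 -9.57592113e-01]] [-0.54926995 -0.02897083  0.39441572] [0.55033192 0.08584863 0.38453262]
cov [568. -48.  56.]
cov [ 596. -184.   56.]
cov [ 476. -200.   56.]
cov [464. -63.  56.]
lipL [441. -32.  52.]
lipR [577. -14.  52.]
knob [598.  85.  57.]
tin [ 538. -323.  121.]
```

View pics/w0.png

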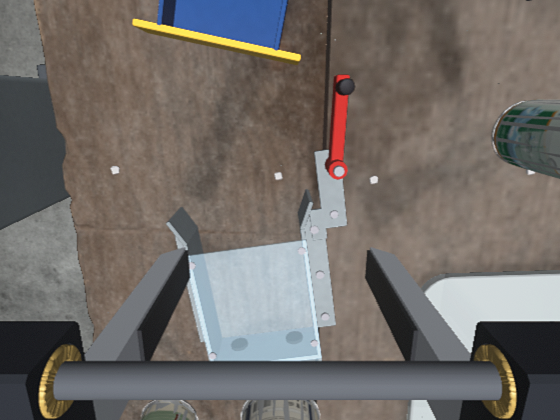

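The wrist view shows the yellow plate's top edge from (133,22) to (300,58). The knob is at (346,86) and the pin at (339,171). The cover's front corners are at (193,255) and (306,240), its back corners at (211,357) and (322,352).

```bash
cat >> m.py <<'E'
def ray(c,p,z):
    d=c['R'].T@np.linalg.inv(c['K'])@np.array([*p,1.]);o=-c['R'].T@c['t'];return np.round((o+d*(z-o[2])/d[2])*1000,1)
E
python3 - <<'E'
from m import *
c=load('wrist');W=world(c)
for nm,p,z in [('y1',(133,21),.04),('y2',(300,56),.04),('knob',(346,86),.057),('pin',(339,171),.05),('cf',(193,255),.056),('cf',(306,240),.056),('cb',(211,357),.056),('cb',(322,352),.056),('lipL',(168,222),.052),('lipL',(182,208),0),('lipR',(308,190),.052),('lipR',(308,190),.0),('s1',(314,230),.0),('s3',(325,317),.0)]:
    print(nm,ray(c,p,z),np.round(W[p[1],p[0]]*1000))
# cover-level points
m=(abs(W[...,2]-.055)<.006);m[:200]=0;m[365:]=0;m[:,:160]=0;m[:,345:]=0
fit(W[m],'top')
hsv=cv2.cvtColor(c['frame'],cv2.COLOR_BGR2HSV);y=(hsv[...,0]>18)&(hsv[...,0]<32)&(hsv[...,1]>150)&(abs(W[...,2]-.04)<.006);y[100:]=0
fit(W[y],'yel')
E
```

```text
y1 [427.2 148.1  40. ] [428. 148.  41.]
y2 [569.2 120.5  40. ] [569. 120.  42.]
knob [607.5  95.3  57. ] [608.  95.  57.]
pin [606.3  21.3  50. ] [606.  21.  50.]
cf [467.9 -60.   56. ] [468. -60.  56.]
cf [577.  -44.3  56. ] [581. -65.   5.]
cb [ 479.3 -177.3   56. ] [ 480. -175.   58.]
cb [ 596.7 -170.8   56. ] [ 605. -215.   -0.]
lipL [445.3 -27.6  52. ] [445. -27.  52.]
lipL [445.6 -29.3   0. ] [447. -28.   5.]
lipR [578.    3.8  52. ] [582.  -8.   6.]
lipR [582.4  -9.    0. ] [582.  -8.   6.]
s1 [590.1 -54.6   0. ] [589. -52.   7.]
s3 [ 606.4 -165.1    0. ] [ 606. -161.    6.]
top 13752 c [519.3 -99.8] size [140.4 174.6] ang 4.7 z [53. 57. 58.] mean [ 529. -111.   56.]
   box [[442.0, -19.0], [457.0, -193.0], [596.0, -181.0], [582.0, -7.0]]
yel 1323 c [498.1 133.4] size [  6.1 145.5] ang 78.7 z [35. 41. 42.] mean [497. 133.  40.]
   box [[426.0, 145.0], [569.0, 116.0], [570.0, 122.0], [427.0, 151.0]]
```

Estimates so far:

| Item | Estimate (mm) | Direction |
|---|---|---|
| Bay mouth | (513, -18) | way in at -81.8° |
| Pin from bay geometry | (607, 20), measured (606, 21) | – |
| Tray centre | (515, 219) | nose at 78.7° |
| Tray wall | (513, 207) | – |

These agree with each other, so I go above the wall with the yaw aligned.

Request:
drive_tool --plan '[[0.2, [0.207, -0.037, 0.026], [0, 0, -78.7]], [0.2, [0.207, -0.037, 0.026], [0, 0, -78.7]], [0.2, [0.207, -0.037, 0.026], [0, 0, -78.7]], [0.2, [0.207, -0.037, 0.026], [0, 0, -78.7]], [0.2, [0.207, -0.037, 0.026], [0, 0, -78.7]], [0.2, [0.207, -0.037, 0.026], [0, 0, -78.7]], [0.2, [0.207, -0.037, 0.026], [0, 0, -78.7]], [0.2, [0.207, -0.037, 0.026], [0, 0, -78.7]], [0.2, [0.207, -0.037, 0.026], [0, 0, -78.7]], [0.2, [0.207, -0.037, 0.026], [0, 0, -78.7]]]'

```text
time: 1.4
eef_pos: [0.5129, 0.2069, 0.1792]
orientation: [[-0.98, 0.197, -0.0], [0.197, 0.98, -0.0], [0.0, -0.0, -1.0]]
ft_force: [0.4, -0.3, -0.6]
grip_width: 0.0376
finger_force: 0.0
```

```bash
python3 - <<'E'
from m import *
w=snap('wrist','w1.png');s=bot.get_state();print(s['eef_pos'],s['orientation'],s['time'],s['grip_width'],np.degrees(s['joints']))
E
```

```text
[0.51291784 0.20695077 0.17930944] [[-9.80471274e-01  1.96662141e-01 -2.87815446e-04]
 [ 1.96662184e-01  9.80471300e-01 -1.26698179e-04]
 [ 2.57278049e-04 -1.80826339e-04 -9.99999951e-01]] 1.45 0.03775028940171012 [ 1.61009426e+01  5.77762192e+00  8.06514286e+01 -2.40589252e-03
  9.35888064e+01 -6.25573684e+01]
```

View pics/w1.png

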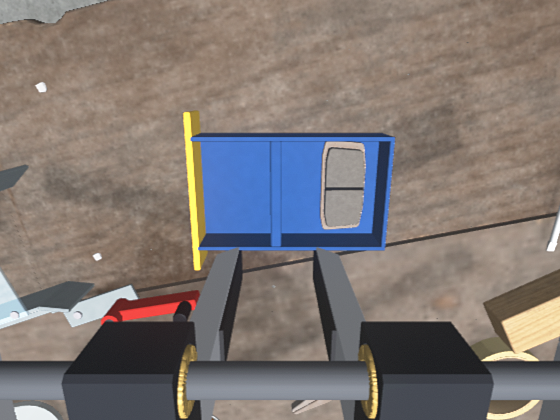

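The tray is square to the tool. The wall runs from (276,140) to (276,246). The pad starts at column 321, well clear of the fingers.

```bash
python3 - <<'E'
from m import *
c=load('wrist');s=bot.get_state();R=s['orientation'];e=s['eef_pos']*1000
for nm,p,z in [('w1',(276,142),.04),('w2',(276,240),.04),('padL',(322,185),.018),('y1',(185,113),.04),('y2',(195,269),.04),('n1',(393,137),.04),('n2',(386,248),.04),('c1',(194,136),.04),('c2',(200,248),.04)]:
    q=ray(c,p,z);print(nm,q,np.round(R.T@(q-e),1))
E
```

```text
w1 [465.9 216.8  40. ] [ 48.    0.4 139.3]
w2 [554.3 199.   40. ] [-42.2   0.4 139.3]
padL [516.6 251.1  18. ] [  5.   44.  161.3]
y1 [427.2 146.7  40. ] [ 72.2 -75.9 139.3]
y2 [568.  117.6  40. ] [-71.6 -76.7 139.3]
n1 [481.4 315.8  40. ] [ 52.3 100.6 139.3]
n2 [582.4 298.3  40. ] [-50.2 103.3 139.3]
c1 [447.1 149.2  40. ] [ 53.1 -69.5 139.3]
c2 [548.1 127.8  40. ] [-50.1 -70.7 139.3]
```

Request:
drive_tool --plan '[[0.2, [0.001, 0, 0.05], [0, 0, 0]], [0.2, [0.001, 0, 0.1], [0, 0, 0]], [0.2, [0.001, 0, 0.14], [0, 0, 0]], [0.2, [0.001, 0, 0.155], [0, 0, 0]], [0.2, [0.001, 0, 0.166], [0, 0, 0]], [0.2, [0.001, 0, 0.166], [0, 0, 0]], [1, [0.001, 0, 0.166], [0, 0, 0]], [1, [0.001, 0, 0.166], [0, 0, 0]], [1, [0.001, 0, 0.166], [0, 0, 0]], [1, [0.001, 0, 0.166], [0, 0, 0]]]'

```text
time: 2.7
eef_pos: [0.5124, 0.2061, 0.0144]
orientation: [[-0.981, 0.196, 0.001], [0.196, 0.981, -0.002], [-0.001, -0.002, -1.0]]
ft_force: [-1.8, -4.0, 4.9]
grip_width: 0.01
finger_force: 30.0
```

Wall pinched (10 mm opening, 30 N). Lift gently.

Request:
drive_tool --plan '[[1, [0, 0, -0.008], [0, 0, 0]], [1, [0, 0, -0.02], [0, 0, 0]], [1, [0, 0, -0.035], [0, 0, 0]], [1, [0, 0, -0.05], [0, 0, 0]], [1, [0, 0, -0.065], [0, 0, 0]], [1, [0, 0, -0.075], [0, 0, 0]], [1, [0, 0, -0.08], [0, 0, 0]], [1, [0, 0, -0.08], [0, 0, 0]]]'

```text
time: 3.7
eef_pos: [0.5121, 0.2072, 0.0938]
orientation: [[-0.981, 0.196, 0.001], [0.196, 0.981, 0.0], [-0.0, 0.0, -1.0]]
ft_force: [-0.6, -0.1, -6.5]
grip_width: 0.0096
finger_force: 30.0
```

Request:
drive_tool --plan '[[1, [0, 0, 0], [0, 0, 4]], [1, [0, 0, 0], [0, 0, 12]], [1, [0, 0, 0], [0, 0, 21]], [1, [0, 0, 0], [0, 0, 30]], [1, [0, 0, 0], [0, 0, 39]], [1, [0, 0, 0], [0, 0, 48]], [1, [0, 0, 0], [0, 0, 57]], [1, [0, 0, 0], [0, 0, 66]], [1, [0, 0, 0], [0, 0, 75]], [1, [0, 0, 0], [0, 0, 82]]]'

```text
time: 4.95
eef_pos: [0.5112, 0.2071, 0.0923]
orientation: [[0.062, 0.998, -0.002], [0.998, -0.062, -0.0], [-0.0, -0.002, -1.0]]
ft_force: [0.2, -1.1, -7.1]
grip_width: 0.0095
finger_force: 30.0
```

Request:
drive_tool --plan '[[1, [0, 0, 0], [0, 0, 8]], [1, [0, 0, 0], [0, 0, 17]], [1, [0, 0, 0], [0, 0, 26]], [1, [0, 0, 0], [0, 0, 35]], [1, [0, 0, 0], [0, 0, 44]], [1, [0, 0, 0], [0, 0, 53]], [1, [0, 0, 0], [0, 0, 62]], [1, [0, 0, 0], [0, 0, 70]], [1, [0, 0, 0], [0, 0, 76]], [1, [0, 0, 0], [0, 0, 78.5]]]'

```text
time: 6.2
eef_pos: [0.5114, 0.2073, 0.0925]
orientation: [[0.99, 0.141, -0.002], [0.141, -0.99, 0.0], [-0.002, -0.0, -1.0]]
ft_force: [0.4, 0.1, -7.2]
grip_width: 0.0096
finger_force: 30.0
```

```bash
python3 - <<'E'
from m import *
w=snap('wrist','w2.png');s=bot.get_state();print(s['eef_pos'],s['orientation'],s['time'],np.degrees(s['joints']))
R=s['orientation'];print('move',R.T@(np.array([.4965,.0978,.0938])-s['eef_pos']))
E
```

```text
[0.51140804 0.20722464 0.09246774] [[ 9.90135022e-01  1.40103364e-01 -1.91983474e-03]
 [ 1.40103858e-01 -9.90136806e-01  1.24362582e-04]
 [-1.88347542e-03 -3.92112001e-04 -9.99998149e-01]] 6.25 [1.61466725e+01 8.12582911e+00 8.80624863e+01 3.76467172e-02
 8.39153637e+01 9.80887989e+01]
move [-0.0300943   0.10625617 -0.00131724]
```

View pics/w2.png

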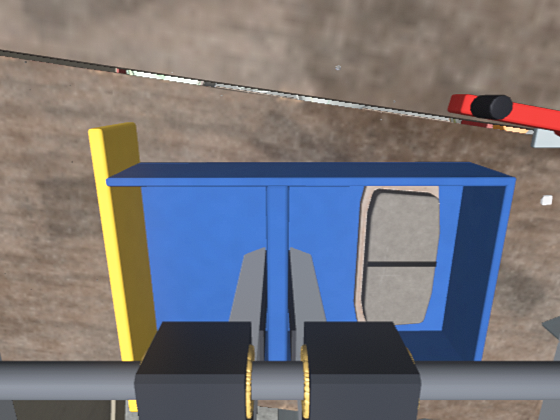

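Tray is held level and the pad is in place. The knob is at (490,106), clear of the path. Next: move in front of the mouth, lower, and start in.

Request:
drive_tool --plan '[[1, [-0.008, 0.025, 0], [0, 0, 0]], [1, [-0.018, 0.055, 0], [0, 0, 0]], [1, [-0.026, 0.085, 0], [0, 0, 0]], [1, [-0.03, 0.106, 0], [0, 0, 0]], [1, [-0.03, 0.106, 0.02], [0, 0, 0]], [1, [-0.03, 0.106, 0.045], [0, 0, 0]], [1, [-0.03, 0.106, 0.065], [0, 0, 0]], [1, [-0.03, 0.106, 0.074], [0, 0, 0]], [1, [-0.03, 0.106, 0.075], [0, 0, 0]]]'

```text
time: 7.38
eef_pos: [0.4969, 0.098, 0.0178]
orientation: [[0.99, 0.143, -0.001], [0.143, -0.99, 0.0], [-0.001, -0.0, -1.0]]
ft_force: [0.6, 0.2, -6.7]
grip_width: 0.0097
finger_force: 30.0
```

```bash
python3 - <<'E'
from m import *
w=snap('wrist','w3.png');s=bot.get_state();print(s['eef_pos'],s['orientation'],s['time'],s['ft_force'])
E
```

```text
[0.49760982 0.09807027 0.0185417 ] [[ 9.89746764e-01  1.42833229e-01  1.07637587e-04]
 [ 1.42833213e-01 -9.89746762e-01  1.41406457e-04]
 [ 1.26731494e-04 -1.24582361e-04 -9.99999984e-01]] 7.425 [-0.28631139 -0.27726786 -6.66571291]
```

View pics/w3.png

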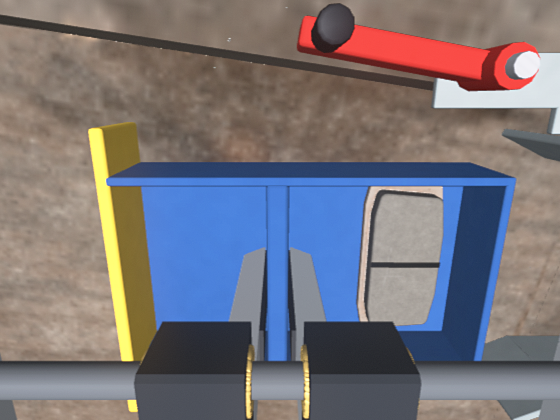

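The nose is just outside the mouth, with the tray edge (rows 165–183) inside the lip at (505,130). Slide in.

Request:
drive_tool --plan '[[1, [0, 0.008, 0.002], [0, 0, 0]], [1, [0, 0.018, 0.002], [0, 0, 0]], [1, [0, 0.028, 0.002], [0, 0, 0]], [1, [0, 0.038, 0.002], [0, 0, 0]], [1, [0, 0.046, 0.002], [0, 0, 0]], [1, [0, 0.053, 0.002], [0, 0, 0]], [1, [0, 0.06, 0.002], [0, 0, 0]], [1, [0, 0.06, 0.002], [0, 0, 0]]]'

```text
time: 8.43
eef_pos: [0.5061, 0.0381, 0.0165]
orientation: [[0.99, 0.142, 0.0], [0.142, -0.99, -0.0], [0.0, 0.0, -1.0]]
ft_force: [0.1, 0.1, -7.3]
grip_width: 0.01
finger_force: 30.0
```

Request:
drive_tool --plan '[[1, [0, 0.008, 0.001], [0, 0, 0]], [1, [0, 0.018, 0.001], [0, 0, 0]], [1, [0, 0.028, 0.001], [0, 0, 0]], [1, [0, 0.038, 0.001], [0, 0, 0]], [1, [0, 0.046, 0.001], [0, 0, 0]], [1, [0, 0.053, 0.002], [0, 0, 0]], [1, [0, 0.06, 0.003], [0, 0, 0]], [1, [0, 0.06, 0.003], [0, 0, 0]], [0.75, [0, 0.06, 0.003], [0, 0, 0]], [0.75, [0, 0.06, 0.003], [0, 0, 0]]]'

```text
time: 9.68
eef_pos: [0.5155, -0.0209, 0.0145]
orientation: [[0.99, 0.143, 0.002], [0.143, -0.99, -0.001], [0.002, 0.001, -1.0]]
ft_force: [0.6, 0.6, 1.1]
grip_width: 0.0117
finger_force: 0.0
```

```bash
python3 - <<'E'
from m import *
w=snap('wrist','w4.png');s=bot.get_state();print(s['eef_pos'],s['time'],s['ft_force'],s['grip_width'],s['finger_force'])
E
```

```text
[ 0.51529918 -0.02084247  0.01426649] 9.725 [0.15148044 0.32389285 1.57831724] 0.012073103960196665 0.0
```

View pics/w4.png

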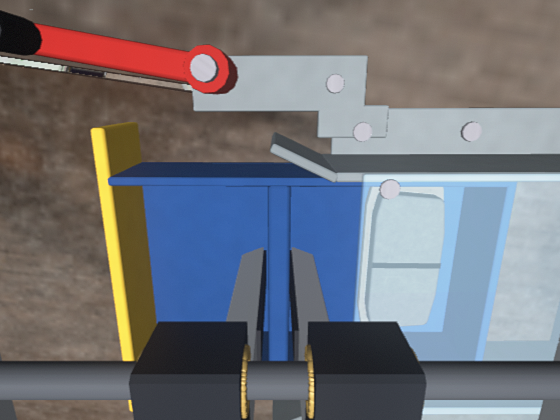

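The tray's nose is about 100 mm in, square under the cover, and the grip is released. Next: lift, back off, and come down closed behind the tail plate.

Request:
drive_tool --plan '[[0.75, [0, 0, -0.015], [0, 0, 0]], [0.75, [0, 0, -0.045], [0, 0, 0]], [0.9, [0, 0, -0.075], [0, 0, 0]], [1, [0, -0.03, -0.08], [0, 0, 0]], [1, [0, -0.07, -0.08], [0, 0, 0]], [1, [0, -0.107, -0.08], [0, 0, 0]], [1, [0, -0.107, -0.05], [0, 0, 0]], [1, [0, -0.107, -0.02], [0, 0, 0]], [1, [0, -0.107, -0.003], [0, 0, 0]], [1, [0, -0.107, -0.003], [0, 0, 0]]]'

```text
time: 10.98
eef_pos: [0.4986, 0.0851, 0.0159]
orientation: [[0.99, 0.143, -0.002], [0.143, -0.99, -0.0], [-0.002, -0.0, -1.0]]
ft_force: [-0.3, 0.0, -0.1]
grip_width: 0.0006
finger_force: 0.0
```

Request:
drive_tool --plan '[[1, [0, 0.008, 0], [0, 0, 0]], [1, [0, 0.015, 0], [0, 0, 0]], [1, [0, 0.022, 0], [0, 0, 0]], [1, [0, 0.03, 0], [0, 0, 0]], [1, [0, 0.038, 0], [0, 0, 0]], [1, [0, 0.046, 0], [0, 0, 0]], [1, [0, 0.054, 0], [0, 0, 0]], [1, [0, 0.062, 0], [0, 0, 0]], [1, [0, 0.068, 0], [0, 0, 0]], [1, [0, 0.068, 0], [0, 0, 0]]]'

```text
time: 12.22
eef_pos: [0.5099, 0.0182, 0.0177]
orientation: [[0.99, 0.142, 0.002], [0.142, -0.99, 0.002], [0.002, -0.002, -1.0]]
ft_force: [0.5, 5.0, 2.8]
grip_width: 0.0002
finger_force: 2.1
```

Friction force only, about 5 N. Advance in small steps until the stop.

Request:
drive_tool --plan '[[1, [0, 0.003, 0], [0, 0, 0]], [1, [0, 0.006, 0], [0, 0, 0]], [1, [0, 0.008, 0], [0, 0, 0]], [1, [0, 0.009, 0], [0, 0, 0]], [1, [0, 0.009, 0], [0, 0, 0]]]'

```text
time: 12.85
eef_pos: [0.5109, 0.0102, 0.0176]
orientation: [[0.99, 0.143, 0.002], [0.143, -0.99, 0.003], [0.002, -0.002, -1.0]]
ft_force: [-1.2, 5.5, 5.7]
grip_width: 0.0001
finger_force: 3.1
```

Request:
drive_tool --plan '[[1, [0, 0.001, 0], [0, 0, 0]], [1, [0, 0.002, 0], [0, 0, 0]], [1, [0, 0.003, 0], [0, 0, 0]], [1, [0, 0.003, 0], [0, 0, 0]]]'

```text
time: 13.35
eef_pos: [0.5112, 0.0084, 0.0177]
orientation: [[0.99, 0.143, 0.001], [0.143, -0.99, 0.005], [0.002, -0.005, -1.0]]
ft_force: [-1.6, 8.4, 4.1]
grip_width: 0.0005
finger_force: 4.4
```

Request:
drive_tool --plan '[[1, [0, 0.001, 0], [0, 0, 0]], [1, [0, 0.002, 0], [0, 0, 0]], [1, [0, 0.003, 0], [0, 0, 0]], [1, [0, 0.003, 0], [0, 0, 0]]]'

```text
time: 13.85
eef_pos: [0.5112, 0.0084, 0.0177]
orientation: [[0.99, 0.143, 0.001], [0.143, -0.99, 0.011], [0.002, -0.01, -1.0]]
ft_force: [-2.7, 15.5, 7.8]
grip_width: 0.0004
finger_force: 7.9
```

Position is held while the force rises, so the tray is on the stop. Back off, rise, and check.

Request:
drive_tool --plan '[[1, [0, -0.01, 0], [0, 0, 0]], [1, [0, -0.035, 0], [0, 0, 0]], [1, [0, -0.06, -0.02], [0, 0, 0]], [1, [0, -0.072, -0.06], [0, 0, 0]], [1, [0, -0.072, -0.1], [0, 0, 0]], [1, [0, -0.072, -0.12], [0, 0, 0]], [1, [0, -0.072, -0.12], [0, 0, 0]]]'

```text
time: 14.72
eef_pos: [0.5022, 0.0736, 0.1383]
orientation: [[0.99, 0.142, 0.004], [0.142, -0.99, -0.001], [0.004, 0.002, -1.0]]
ft_force: [0.2, 0.3, -0.7]
grip_width: 0.0006
finger_force: 0.0
```

```bash
cat >> m.py <<'E'
M=np.array([513.2,-18,0]);bx=np.array([.1426,-.9898,0]);by=np.array([.9898,.1426,0])
def bay(q): return np.round([(q-M)@bx,(q-M)@by],1)
E
python3 - <<'E'
from m import *
w=snap('wrist','w5.png');s=bot.get_state();print(s['eef_pos'],bay(s['eef_pos']*1000),s['orientation'],s['time'],s['ft_force'])
c=w;W=world(c);hsv=cv2.cvtColor(c['frame'],cv2.COLOR_BGR2HSV);y=(hsv[...,0]>18)&(hsv[...,0]<32)&(hsv[...,1]>150)&(abs(W[...,2]-.04)<.006)
fit(W[y],'yel');print(bay(W[y].mean(0)*1000))
c=load('scene');W=world(c)
for p in [(322,125),(322,150),(314,160),(316,170)]:print(np.round(W[p[1],p[0]]*1000))
E
```

```text
[0.50112553 0.07361888 0.1365107 ] [-92.4   1.1] [[ 9.89845625e-01  1.42142738e-01  1.03984882e-03]
 [ 1.42143935e-01 -9.89845289e-01 -1.18537727e-03]
 [ 8.60796691e-04  1.32114870e-03 -9.99998757e-01]] 14.775 [-0.68891351  0.42894367 -0.80336093]
yel 1065 c [513.7  -5.1] size [145.5   6.5] ang 7.9 z [34. 40. 42.] mean [519.  -4.  39.]
   box [[441.0, -12.0], [442.0, -18.0], [586.0, 2.0], [585.0, 8.0]]
[-13.4   7.8]
[766.  42. 208.]
[768.  36. 123.]
[769.  63.  76.]
[764.  50.  47.]
```

View pics/w5.png

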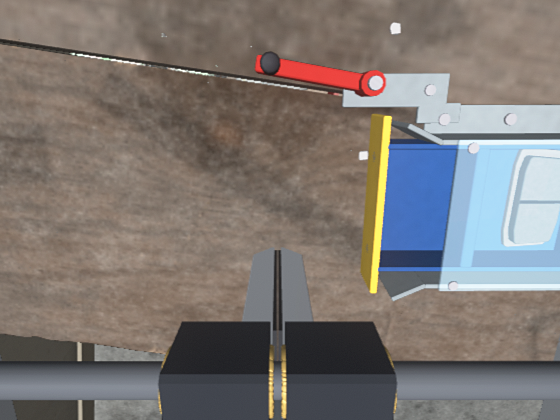

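The plate's centre is at bay x = -12.7 (expected -12), so the tray is home, with the pad visible inside. The knob at (270,62) hasn't moved. Next: go to the outer side of the knob and come down.

Request:
drive_tool --plan '[[1, [0.04, 0, 0], [0, 0, 0]], [1, [0.08, 0, 0], [0, 0, 0]], [1, [0.12, 0, 0], [0, 0, 0]], [1, [0.143, 0, 0], [0, 0, 0]], [1, [0.143, 0, 0.03], [0, 0, 0]], [1, [0.143, 0, 0.07], [0, 0, 0]], [1, [0.143, 0, 0.093], [0, 0, 0]], [1, [0.143, 0, 0.096], [0, 0, 0]], [1, [0.143, 0, 0.096], [0, 0, 0]]]'

```text
time: 15.9
eef_pos: [0.6422, 0.0944, 0.04]
orientation: [[0.99, 0.142, -0.001], [0.142, -0.99, -0.0], [-0.001, 0.0, -1.0]]
ft_force: [-0.1, 0.7, 0.1]
grip_width: 0.0004
finger_force: 0.0
```

```bash
python3 - <<'E'
from m import *
s=bot.get_state();e=bay(s['eef_pos']*1000);print(e,s['eef_pos'],s['ft_force'])
for f in np.arange(1.6,-.05,-.1):
    K=np.array([-25,98])+74*np.array([-np.sin(f),-np.cos(f)]);d=7+12.5*abs(np.cos(f))**2+8*abs(np.sin(f))**2
    T=K+d*np.array([-np.cos(f),np.sin(f)]); print(round(f,2),'tool xy',np.round((T-e)[::-1]))
E
```

```text
[-92.8 143.7] [0.64219635 0.09438547 0.03996323] [-0.11356921  0.67958988  0.12391629]
1.6 tool xy [-29.  -6.]
1.5 tool xy [-36.  -7.]
1.4 tool xy [-43.  -8.]
1.3 tool xy [-51.  -8.]
1.2 tool xy [-58.  -7.]
1.1 tool xy [-65.  -5.]
1.0 tool xy [-72.  -3.]
0.9 tool xy [-79.  -1.]
0.8 tool xy [-85.   3.]
0.7 tool xy [-91.   7.]
0.6 tool xy [-97.  11.]
0.5 tool xy [-102.   16.]
0.4 tool xy [-107.   22.]
0.3 tool xy [-111.   28.]
0.2 tool xy [-114.   34.]
0.1 tool xy [-117.   41.]
-0.0 tool xy [-120.   48.]
```

Request:
drive_tool --plan '[[1, [-0.015, -0.004, 0], [0, 0, 0]], [1, [-0.029, -0.006, 0], [0, 0, 0]], [1, [-0.036, -0.007, 0], [0, 0, 0]], [1, [-0.043, -0.008, 0], [0, 0, 0]], [1, [-0.051, -0.008, 0], [0, 0, 0]], [1, [-0.058, -0.007, 0], [0, 0, 0]], [1, [-0.065, -0.005, 0], [0, 0, 0]], [1, [-0.072, -0.003, 0], [0, 0, 0]], [1, [-0.079, -0.001, 0], [0, 0, 0]], [1, [-0.085, 0.003, 0], [0, 0, 0]]]'

```text
time: 17.15
eef_pos: [0.5582, 0.0795, 0.0405]
orientation: [[0.99, 0.143, -0.0], [0.143, -0.99, 0.0], [-0.0, -0.0, -1.0]]
ft_force: [1.9, -0.7, -0.3]
grip_width: 0.0003
finger_force: 0.5
```

Request:
drive_tool --plan '[[1, [-0.006, 0.004, 0], [0, 0, 0]], [1, [-0.012, 0.008, 0], [0, 0, 0]], [1, [-0.017, 0.013, 0], [0, 0, 0]], [1, [-0.022, 0.019, 0], [0, 0, 0]], [1, [-0.026, 0.025, 0], [0, 0, 0]], [1, [-0.029, 0.031, 0], [0, 0, 0]], [1, [-0.032, 0.038, 0], [0, 0, 0]], [1, [-0.034, 0.042, 0], [0, 0, 0]], [1, [-0.034, 0.045, 0], [0, 0, 0]], [1, [-0.034, 0.045, 0], [0, 0, 0]]]'

```text
time: 18.4
eef_pos: [0.5315, 0.0298, 0.0404]
orientation: [[0.99, 0.142, -0.0], [0.142, -0.99, -0.0], [-0.0, 0.0, -1.0]]
ft_force: [0.7, 0.3, 0.6]
grip_width: -0.0
finger_force: 0.0
```

```bash
python3 - <<'E'
from m import *
w=snap('wrist','w6.png');s=bot.get_state();print(s['eef_pos'],bay(s['eef_pos']*1000),s['time'],s['ft_force'])
E
```

```text
[0.53153524 0.02996144 0.04044913] [-44.9  25. ] 18.45 [-0.72726175  0.19475596 -0.09149085]
```

View pics/w6.png

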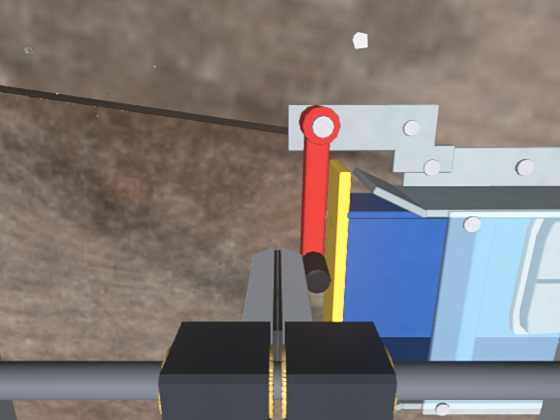

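The keeper is across the plate and nearly shut (pin (322,126), knob (317,272)). Push it to its stop.

Request:
drive_tool --plan '[[1, [0, 0.001, 0], [0, 0, 0]], [1, [0, 0.002, 0], [0, 0, 0]], [1, [0, 0.003, 0], [0, 0, 0]], [1, [0, 0.004, 0], [0, 0, 0]], [1, [0, 0.004, 0], [0, 0, 0]]]'

```text
time: 19.08
eef_pos: [0.5317, 0.0281, 0.0405]
orientation: [[0.99, 0.143, -0.001], [0.143, -0.99, 0.004], [-0.0, -0.004, -1.0]]
ft_force: [-1.2, 6.1, 1.4]
grip_width: 0.0003
finger_force: 3.0
```

Request:
drive_tool --plan '[[1, [0, 0.001, 0], [0, 0, 0]], [1, [0, 0.002, 0], [0, 0, 0]], [1, [0, 0.002, 0], [0, 0, 0]]]'

```text
time: 19.45
eef_pos: [0.5317, 0.0279, 0.0405]
orientation: [[0.99, 0.143, -0.001], [0.143, -0.99, 0.007], [-0.0, -0.007, -1.0]]
ft_force: [-2.3, 9.5, 1.2]
grip_width: 0.0004
finger_force: 5.0
```

Request:
drive_tool --plan '[[1, [0, -0.006, 0], [0, 0, 0]], [1, [0, -0.02, 0], [0, 0, 0]], [1, [0, -0.035, -0.02], [0, 0, 0]], [1, [0, -0.04, -0.06], [0, 0, 0]], [1, [0, -0.04, -0.11], [0, 0, 0]], [1, [0, -0.04, -0.14], [0, 0, 0]], [1, [0, -0.04, -0.14], [0, 0, 0]]]'

```text
time: 20.32
eef_pos: [0.5284, 0.064, 0.1837]
orientation: [[0.99, 0.143, 0.007], [0.143, -0.99, -0.001], [0.007, 0.002, -1.0]]
ft_force: [0.0, -0.9, -0.6]
grip_width: 0.0006
finger_force: 0.0
```

```bash
python3 - <<'E'
from m import *
c=snap('wrist','w7.png');W=world(c)
hsv=cv2.cvtColor(c['frame'],cv2.COLOR_BGR2HSV);y=(hsv[...,0]>18)&(hsv[...,0]<32)&(hsv[...,1]>150)&(abs(W[...,2]-.04)<.006)
fit(W[y],'yel')
r=((hsv[...,0]<6)|(hsv[...,0]>174))&(hsv[...,1]>150)&(abs(W[...,2]-.034)<.006)
fit(W[r],'bar');print(bay(W[r].mean(0)*1000))
a=snap('scene','scene1.png');print(np.round(world(a)[240,388]*1000),bot.get_state()['time'])
E
```

```text
yel 1001 c [513.4  -3.3] size [145.3  10.1] ang 8.1 z [35. 40. 42.] mean [518.  -4.  40.]
   box [[441.0, -9.0], [442.0, -19.0], [586.0, 2.0], [585.0, 12.0]]
bar 956 c [568.3  16.1] size [91.4 13.5] ang 10.4 z [29. 35. 37.] mean [569.  17.  34.]
   box [[522.0, 15.0], [525.0, 1.0], [614.0, 18.0], [612.0, 31.0]]
[-26.4  60.2]
[ 535. -319.  114.] 20.425
```

View pics/w7.png

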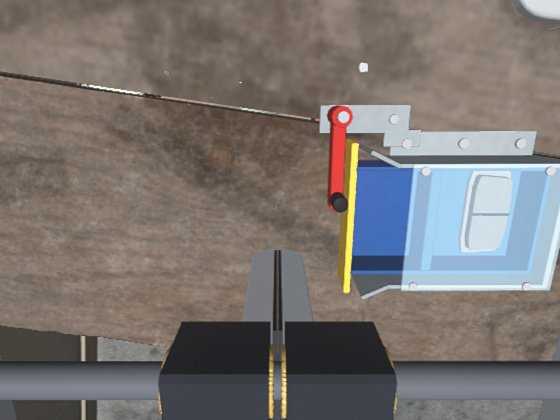

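```bash
python3 - <<'E'
from m import *
c=load('wrist');W=world(c)*1000
hsv=cv2.cvtColor(c['frame'],cv2.COLOR_BGR2HSV)
def B(m): q=W[m]-M; return np.c_[q@bx,q@by]
y=B((hsv[...,0]>18)&(hsv[...,0]<32)&(hsv[...,1]>150)&(abs(W[...,2]-40)<5))
r=B(((hsv[...,0]<6)|(hsv[...,0]>174))&(hsv[...,1]>150)&(abs(W[...,2]-34)<3))
for lo in range(28,88,10):
    f=lambda a:np.round(np.percentile(a[(a[:,1]>=lo)&(a[:,1]<lo+10),0],[3,50,97]),1) if ((a[:,1]>=lo)&(a[:,1]<lo+10)).sum()>5 else None
    print(lo,'bar',f(r),'plate',f(y))
k=(hsv[...,2]<60)&(W[...,2]>54)&(W[...,2]<60);k[:180]=0;k[225:]=0;k[:,:320]=0;k[:,360:]=0
print('knob',B(k).mean(0) if k.any() else None,k.sum(),'pin',bay(ray(c,(343.5,117),.05)),'knob ray',bay(ray(c,(339,203),.057)))
E
```

```text
28 bar [-30.7 -26.  -20.5] plate [-15.3 -13.2 -10.7]
38 bar [-30.9 -25.8 -20.2] plate [-15.3 -13.  -10.3]
48 bar [-31.1 -25.8 -20.6] plate [-15.2 -13.4 -10.4]
58 bar [-31.  -25.8 -20.3] plate [-15.1 -12.6  -9.9]
68 bar [-31.2 -26.1 -20.6] plate [-15.2 -13.1 -10.1]
78 bar [-31.  -25.9 -20.3] plate None
knob [-25.41046486  23.8338414 ] 61 pin [-25.2  97.2] knob ray [-26.6  25.1]
```

The bar is parallel to the plate with a gap of about 5 mm. The pin and knob are both at bay x ≈ -25, so the keeper is fully shut. The tray is home with the pad inside, and the paint tin hasn't moved. Handing in.

```bash
python3 -c "
from bench import bot
print(bot.finish_job())"
```

```text
the job is handed in; nothing more can be done
None
```

The tray is turned end for end and fully home in the bay, the red keeper is shut across its yellow end plate, the brake pad is still in its compartment and the paint tin is standing; the job was handed in at about 20 s.

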